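# Gauge the guide tube and present the rod tip for reading

### The job

Take the yellow-handled gauge rod from its blue rest, push its steel shank into the guide tube until the red collar stops against the tube's mouth, then withdraw it completely. Bring it to the reading stand and finish while still holding it there: rod level, tip pointing squarely at the red ring on the white card and about 3 cm short of it, with nothing but the gripper carrying the rod. Leave the loose white cup where it stands.

Things in the scene. Friction and masses are not known exactly. Their poses are not given: they have to be found in the camera images.
- rod_center (a point): Gauge rod (150 g, varies by up to 40 %), at the centre of its handle and near its centre of mass; this is where to grip. The rod's axis is its x axis, pointing to the tip. Yellow square handle 22 x 22 mm with flat sides, from x = -60 to +50 mm; red collar 34 mm in diameter from x = +50 to +60 mm; steel shank 14 mm in diameter from x = +60 to the tip at x = +140 mm, whose last 10 mm taper to 6 mm. At the start it lies level in the rest, z up, axis 90 mm above the bench.
- rod_collar (a point): Centre of the front face of the rod's red collar, 60 mm along the rod's x from rod_center; axes as rod_center.
- rod_tip (a point): The rod's tip, 140 mm along the rod's x from rod_center; axes as rod_center.
- rod_rest: Fixed rod rest: black base 210 x 60 x 10 mm with two blue U-shaped posts, 14 mm thick and 40 mm wide, open upward, their lips 91 mm (shank) and 89 mm (handle) high. Origin on the bench below rod_center; the rod lies along the rest's x axis; the posts carry it at 45 mm behind and 110 mm ahead of rod_center, so lift it straight up by at least 20 mm to clear the lips.
- guide_tube: Fixed guide tube: level aluminium tube 38 mm outside, bore 18 mm, 100 mm long and open right through, carried by two grey blocks on a dark steel base 110 x 80 x 12 mm; the tube's top is 109 mm above the bench. Origin on the bench below the tube's mouth; the bore runs from there along +x.
- tube_mouth (a point): Centre of the tube's mouth (the end nearer the robot), 90 mm above the bench; its x axis is the bore's axis, pointing into the tube. The collar stops when it reaches this point.
- reading_card: Fixed reading stand: upright white card 90 mm wide and 5 mm thick, top edge 127 mm above the bench, on a black base 80 x 100 x 12 mm; on the card a red ring of 22 mm between two black lines. Origin on the bench 30 mm in front of the card's face; its x axis points from there squarely into the card.
- card_mark (a point): Centre of the red ring on the card's face, 95 mm above the bench; axes as reading_card.
- read_point (a point): The reading point, where the rod's tip is to be held: 30 mm in front of the red ring, 95 mm above the bench; axes as reading_card.
- cup_mid (a point): Loose white ribbed cup, a bystander, 76 mm wide and 44 mm high; the point is half-way up its axis.
- gauge_rod: The gauge rod as a whole; its origin and axes are those of rod_center.

How it is judged:
On the way, in this order (a step that is already met when the one before it is completed fails the run):
1. the shank is in the tube and the red collar stands against its mouth (within 3 mm along the bore) (x of rod_collar in the frame of tube_mouth above -0.003 m and distance between rod_collar and tube_mouth below 0.006 m and x of rod_tip in the frame of tube_mouth above 0.07 m), for 0.1 s.
2. the rod is withdrawn: its tip is at least 5 mm outside the tube's mouth (x of rod_tip in the frame of tube_mouth below -0.005 m), for 0.1 s.
At the end, for the whole second after the job is handed in: The gripper holds the rod still, tip within 20 mm of the reading point (30 mm in front of the red ring), level within 8 degrees, square to the card within 20 degrees; it touches neither rest, tube nor stand; the cup moved less than 30 mm (distance between rod_tip and read_point below 0.02 m and angle between rod_tip's own x axis and vertical between 1.43 and 1.71 rad and angle between the x axis of rod_tip and the x axis of read_point, either way round below 0.35 rad and x of rod_center in the frame of read_point below -0.1 m and contact force between the fingers and gauge_rod above 0.5 N and contact force between gauge_rod and reading_card below 0.1 N and contact force between gauge_rod and guide_tube below 0.1 N and contact force between gauge_rod and rod_rest below 0.1 N and linear speed of gauge_rod below 0.02 m/s and distance of cup_mid from where it was at the start of the episode below 0.03 m); the arm keeps its last pose, push and grip.
It fails at once if the cup is displaced by more than 30 mm (distance of cup_mid from where it was at the start of the episode above 0.03 m).
It also fails if it takes over 50 s, if anything falls off the work surface, if the arm or the gripper's body presses on something with over 40 N, if the wrist force passes 120 N, or if a joint passes its speed limit or range.

### The arm

A 6-joint arm with a two-finger parallel gripper is mounted at the origin on a cart in front of the work surface, level with it; the furniture and walls round the work are solid. World frame = base frame: x ahead of the robot, y to its left, z up, the work surface at z = 0. Lengths are in m, angles in rad, forces in N, time in s.
With the tool pointing down it reaches from about 0.375 to 0.9 m from the base axis. Payload 3.1 kg.
Tool frame: the origin (TCP) lies at the very end of the fingers, on their centre line; the grasp point (between the pads) lies 19 mm behind it (grip_depth is the distance from the TCP to the grasp point, in m); z points along the fingers, y is the line along which they close (so a half turn about z gives the same grasp; the last joint's range is limited). The gripper opens to 85 mm and grips with 20 to 120 N. Pads are 22 mm wide; open, the fingers measure 114 mm over their backs; the gripper's body (76 mm by 85 mm) begins 54 mm behind the grasp point. The pads swing forward as they close: fully open they stand 13 mm farther back than shut.
Start: joints at [1.093, 0.527, 1.433, -0, 1.181, -0.178], TCP at [0.184, 0.597, 0.231] pointing down, gripper open.
Joint ranges: [-3.08, 3.08], [-0.75, 2.2], [0.22, 2.44], [-1.43, 4.57], [0, 2.65], [-2.85, 2.85]. Speed limits (rad/s): [2.79, 2.79, 3.14, 3.14, 3.14, 3.14].

### API

Orientations are given as a unit quaternion [x, y, z, w].
In Python, from station import * gives the robot as it stands.
- The arm moves only by the tool apply_moves, never from a script. Its argument "plan" is a list of rows, each a list of 7 numbers: the shift along the tool's x, y, z in m, then the turn, a rotation vector about the tool's x, y, z in rad, then the gripper command: -1 is fully open, 1 is shut, values between are in proportion. In form: [[dx, dy, dz, wx, wy, wz, jaw], ...]. A call has 1 to 8 rows; each row shifts and turns the commanded pose from where the row before left it, along the tool's axes as they then stand; what a row does not reach is not made up. A row lasts 1/8 s, in which the tool goes at most 62.5 mm and 10.7 degrees, less where a joint would pass 70% of its speed; a pose out of reach is approached as far as the arm can. A call is refused whole if a number of a shift passes 0.0625 or a number of a turn 0.188, either way. A call with a gripper value outside its range is refused whole. The fingers move at their own pace and stop on an object; "force" is the grip in N (left out, the last holds). Time passes only in rows, so rows that do not move let the fingers close. It gives the time, the measured TCP pose, the force, the opening and the grip force at its end, in the units of the state.
- sense(): the state, without advancing time (a new reading comes with each control period).
- snapshot(name): name is "side" or "top"; returns the picture (420x560x3 uint8, red, green, blue); there is no depth.
- calibration(name): a dict with "camera_matrix" (3x3 intrinsics, pixels), "R" (3x3) and "t" (3): a world point X has camera coordinates R X + t. Camera axes: x right, y down, z forward; pixel columns grow to the right and rows downward; lengths in m; the calibration is good to about 2 mm. A picture is of the moment at which its call begins. calibration takes no time and is no camera call.
- sign_off(): hands the job in; it is judged then, once.
The state is a dict: "t": time; "q": joint angles; "qd": joint speeds; "tau": joint torques, N m; "tcp_pos": TCP position; "tool_rot": TCP orientation; "force": force on the tool from outside, world axes, zero at the start; "ft_torque": the same for the moment, N m; "finger_gap": opening from 0.0 (shut) to 1.0 (fully open); "gripper_force": force on a finger pad.
Only numpy, scipy, OpenCV 4.12 (cv2) and the standard library are available. Lean on these libraries where they do the work, as an engineer would, in place of code of your own. Each camera call takes 0.05 s, during which the arm holds its last target. There are 200 camera calls.

## Working session

There is one attempt and no reset: what is moved stays moved. The work goes in short steps, Python scripts to look and compute and a tool call to move; the robot and the scene stay as the last step left them, time stands still between calls to the robot, and variables do not carry over. Pictures are saved under pics/ and viewed, at most 10 in all, crops included, and the job is handed in when it is done.

Besides the shell and the picture viewer there is one more tool, called after ">>>" as name(argument=value, ...), one argument or row to a line, values as JSON. apply_moves: Moves the arm, as the interface text tells. Its arguments: {"type":"object","properties":{"plan":{"type":"array"},"force":{"type":"number"}},"required":["plan"]}

```bash
mkdir -p pics; python3 - <<'E'
from station import *
import cv2
for n in("side","top"):
    cv2.imwrite(f"pics/{n}0.png",snapshot(n)[:,:,::-1]); c=calibration(n); print(n,c["camera_matrix"],c["R"],c["t"])
s=sense(); print(s)
E
```

```text
side [[382.05360956   0.         283.78433572]
 [  0.         382.05360956 216.59408059]
 [  0.           0.           1.        ]] [[ 0.87938545 -0.4760711   0.00612653]
 [-0.30793096 -0.57852162 -0.75530872]
 [ 0.36312498  0.66232095 -0.65534053]] [-0.47546351  0.21640438  1.1382124 ]
top [[443.50234852   0.         276.04619035]
 [  0.         443.50234852 206.5338271 ]
 [  0.           0.           1.        ]] [[-4.19871979e-04 -9.99958290e-01 -9.12367886e-03]
 [-9.97067448e-01  1.11682794e-03 -7.65196454e-02]
 [ 7.65266434e-02  9.06479474e-03 -9.97026330e-01]] [-0.0125332   0.53600334  1.56857083]
{'t': 0.1, 'q': array([ 1.09349558e+00,  5.28407085e-01,  1.43379051e+00,  1.36110139e-05,
        1.18142043e+00, -1.78523728e-01]), 'qd': array([-2.23290366e-03, -1.91899987e-03, -2.48084751e-03, -1.00014556e-03,
        1.63396605e-05, -1.21713209e-03]), 'tau': array([-3.00292902e-05, -4.43302453e+01, -1.78584337e+01, -2.37413587e-04,
        3.89794688e-03,  1.03788781e-05]), 'tcp_pos': array([0.18364489, 0.59672205, 0.23040547]), 'tool_rot': array([ 1.48835967e-01,  9.88861380e-01, -9.56696907e-04, -3.32110061e-04]), 'force': array([ 0.44828227, -0.00615308, -0.43111937]), 'ft_torque': array([-0.00077741,  0.00076137, -0.03799828]), 'gripper_force': 0.0, 'finger_gap': 0.9990228814836469}
```

View pics/side0.png

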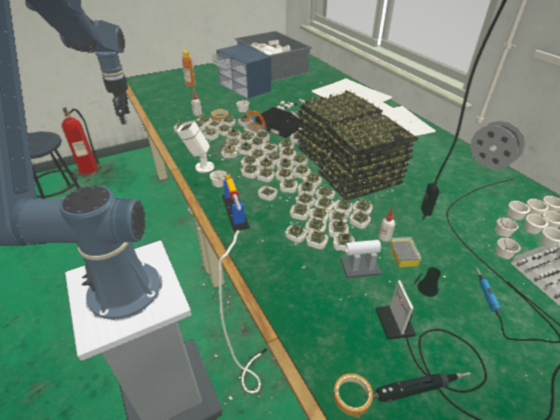

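View pics/top0.png

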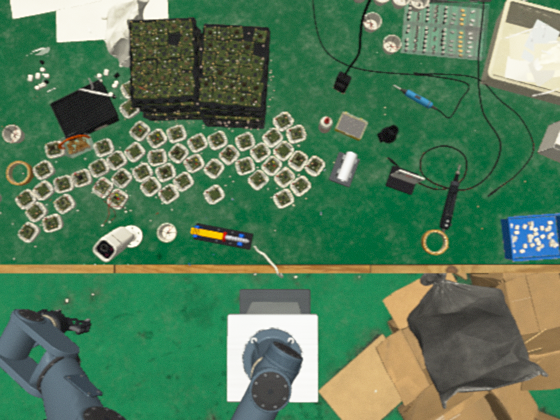

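The side view shows the rod at (235,200), the tube at (362,255) and the card at (403,307). In the top view they are at (222,236), (345,168) and (405,178), with a cup near the rod at (168,232). I'll zoom in on these.

```bash
python3 - <<'E'
import cv2,numpy as np
t=cv2.imread("pics/top0.png"); s=cv2.imread("pics/side0.png")
f=lambda im,x,y,w,h,k:cv2.resize(im[y:y+h,x:x+w],None,fx=k,fy=k,interpolation=cv2.INTER_CUBIC)
a=f(t,150,215,114,40,7); b=f(t,320,140,114,42,7)
cv2.imwrite("pics/tz.png",np.vstack([a,b])[:,:798])
a=f(s,205,165,66,68,6); b=f(s,335,235,66,46,6); c=f(s,370,275,66,68,6)
h=np.zeros((408,6,3),np.uint8)
cv2.imwrite("pics/sz.png",np.hstack([a,f(s,340,232,80,114,600/114)[:408] if 0 else f(s,335,232,100,102,4)[:408] ]))
E
```

```text
(no output)
```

View pics/tz.png

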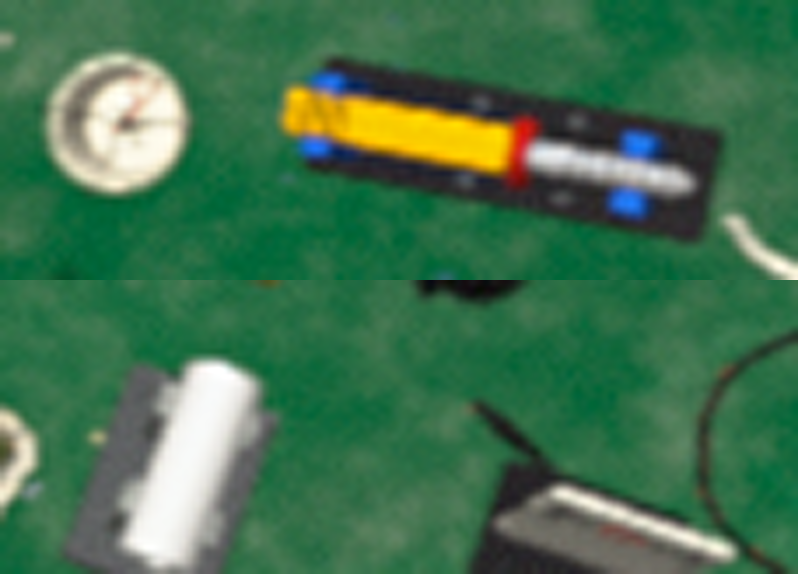

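View pics/sz.png

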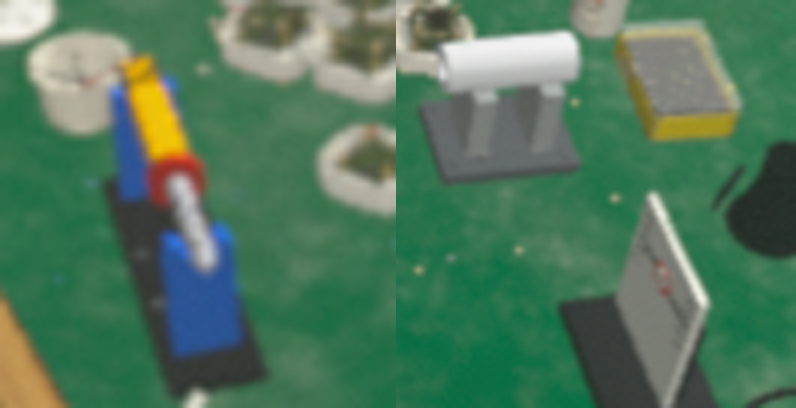

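The zooms are clear. The rod runs (190,230)→(249,241) in the top view and the tube mouth is its lower end at about (342,219). The card's top edge runs (400,210)→(424,218), with the red ring visible in both views. Next I measure with masks and rays.

```bash
cat > h.py <<'E'
import numpy as np,cv2
from station import calibration
C={n:calibration(n) for n in("side","top")}
def ray(n,p):
    c=C[n];d=c["R"].T@np.linalg.solve(c["camera_matrix"],[p[0],p[1],1.]);return -c["R"].T@c["t"],d
def onz(n,p,z):
    o,d=ray(n,p);return o+d*(z-o[2])/d[2]
def tri(ps,pt):
    A=np.zeros((3,3));b=np.zeros(3);R=[ray("side",ps),ray("top",pt)]
    for o,d in R:
        d=d/np.linalg.norm(d);M=np.eye(3)-np.outer(d,d);A+=M;b+=M@o
    X=np.linalg.solve(A,b);return X,[np.linalg.norm(np.cross(X-o,d/np.linalg.norm(d)))*1e3 for o,d in R]
def proj(n,X):
    c=C[n];p=c["camera_matrix"]@(c["R"]@X+c["t"]);return p[:2]/p[2]
def mask(im,box,lo,hi,k=4):
    "HSV mask in box (x,y,w,h); largest blob; returns contour points in image pixels"
    x,y,w,h=box;z=cv2.resize(im[y:y+h,x:x+w],None,fx=k,fy=k,interpolation=cv2.INTER_CUBIC)
    m=cv2.inRange(cv2.cvtColor(z,cv2.COLOR_BGR2HSV),np.array(lo),np.array(hi))
    c=max(cv2.findContours(m,cv2.RETR_EXTERNAL,cv2.CHAIN_APPROX_NONE)[0],key=cv2.contourArea)
    return ((c.astype(np.float32)+.5)/k-.5+[x,y]).astype(np.float32)
def cen(c):
    m=cv2.moments(c);return np.array([m["m10"],m["m01"]])/m["m00"]
E
python3 - <<'E'
from h import *
np.set_printoptions(precision=4,suppress=True)
t=cv2.imread("pics/top0.png"); s=cv2.imread("pics/side0.png")
Y=([18,130,120],[35,255,255]);Rd=([170,120,90],[180,255,255]);Rd2=([0,120,90],[8,255,255])
def ends(c):
    b=cv2.boxPoints(cv2.minAreaRect(c));i=np.argsort([np.linalg.norm(b[1]-b[0]),np.linalg.norm(b[2]-b[1])])
    return ((b[0]+b[1])/2,(b[2]+b[3])/2) if i[0]==0 else ((b[1]+b[2])/2,(b[3]+b[0])/2)
cy=mask(t,(185,220,45,25),*Y);e=ends(cy);print("yellow top",cen(cy),e,cv2.minAreaRect(cy)[1],[onz("top",p,.101) for p in e])
cys=mask(s,(220,165,20,35),*Y);print("yellow side",cen(cys),"tri",tri(cen(cys),cen(cy)))
for nm,im,b in(("top",t,(215,225,20,20)),("side",s,(222,185,22,20))):
    for r in(Rd,Rd2):
        try:c=mask(im,b,*r);print("red",nm,cen(c),cv2.contourArea(c),cv2.minAreaRect(c))
        except ValueError:pass
# tube
ct=mask(t,(325,145,40,45),[0,0,185],[180,60,255]);et=ends(ct);print("tube top",cen(ct),et,cv2.minAreaRect(ct)[1],[onz("top",p,.09) for p in et],onz("top",cen(ct),.095))
cs=mask(s,(340,235,45,25),[0,0,150],[180,60,255]);es=ends(cs);print("tube side",cen(cs),es,cv2.minAreaRect(cs)[1],tri(cen(cs),cen(ct)))
# card
cc=mask(t,(395,205,32,20),[0,0,195],[180,60,255]);ec=ends(cc);print("card",ec,cv2.minAreaRect(cc)[1],[onz("top",p,.127) for p in ec])
def redness(im,b):
    x,y,w,h=b;q=im[y:y+h,x:x+w].astype(float);r=np.clip(q[...,2]-(q[...,0]+q[...,1])/2-15,0,None);yy,xx=np.mgrid[y:y+h,x:x+w];return np.array([(xx*r).sum(),(yy*r).sum()])/r.sum(),r.sum()
a=redness(s,(392,290,18,22));b=redness(t,(402,212,14,10));print("ring",a,b,tri(a[0],b[0]))
for n,p in(("top",b[0]),("side",a[0])): print(onz(n,p,.095))
cu=mask(t,(153,220,28,26),[0,0,150],[180,90,255]);print("cup",onz("top",cen(cu),.044))
E
```

```text
yellow top [206.6863 233.0752] (array([189.8004, 229.8406], dtype=float32), array([222.2341, 235.9767], dtype=float32)) (33.00904846191406, 7.674670219421387) [array([0.4508, 0.279 , 0.101 ]), array([0.43  , 0.1687, 0.101 ])]
yellow side [230.067  182.9057] tri (array([0.4397, 0.222 , 0.0984]), [np.float64(0.19657967648152008), np.float64(0.19657967648137034)])
red top [224.5079 236.1858] 2.3125 ((224.4842529296875, 236.3567352294922), (1.6192455291748047, 5.0450873374938965), 15.52410888671875)
red top [224.1092 235.5185] 17.3125 ((224.11109924316406, 236.01686096191406), (4.254472255706787, 9.97703742980957), 8.615649223327637)
red side [229.888  194.8898] 1.40625 ((229.875, 194.875), (0.5, 4.5), 0.0)
red side [233.5656 193.7366] 26.5 ((233.9407501220703, 194.73989868164062), (7.469809532165527, 8.572224617004395), 81.25383758544922)
tube top [346.3947 165.663 ] (array([351.3423, 151.3625], dtype=float32), array([340.4008, 179.9057], dtype=float32)) (10.893705368041992, 30.568513870239258) [array([ 0.7215, -0.2737,  0.09  ]), array([ 0.6222, -0.2348,  0.09  ])] [ 0.6708 -0.2553  0.095 ]
tube side [361.662 246.893] (array([339.6032, 244.5388], dtype=float32), array([380.4929, 249.9907], dtype=float32)) (41.25159454345703, 20.782745361328125) (array([ 0.6709, -0.2556,  0.0877]), [np.float64(1.2850202176285443), np.float64(1.2850202176286416)])Traceback (most recent call last):
  File "<stdin>", line 18, in <module>
  File "h.py", line 19, in mask
    c=max(cv2.findContours(m,cv2.RETR_EXTERNAL,cv2.CHAIN_APPROX_NONE)[0],key=cv2.contourArea)
ValueError: max() iterable argument is empty
```

```bash
cat > m.py <<'E'
from h import *
np.set_printoptions(precision=4,suppress=True)
t=cv2.imread("pics/top0.png"); s=cv2.imread("pics/side0.png")
def ends(c):
    (x,y),(w,h),a=cv2.minAreaRect(c);b=cv2.boxPoints(((x,y),(w,h),a))
    l=sorted([((b[i]+b[(i+1)%4])/2,(b[i+2-0]+b[(i+3)%4])/2) for i in(0,1)],key=lambda p:-np.linalg.norm(p[0]-p[1]));return l[0]
def ang(a,b):d=b-a;return np.degrees(np.arctan2(d[1],d[0]))
# tube midline by rows, several thresholds
for th in(170,185,200):
    c=mask(t,(325,145,40,45),[0,0,th],[180,60,255]);P=c[:,0];mid=[]
    for r in np.arange(154,177,.5):
        q=P[abs(P[:,1]-r)<.3][:,0];mid.append(((q.min()+q.max())/2,r))
    vx,vy,x0,y0=cv2.fitLine(np.float32(mid),cv2.DIST_HUBER,0,.01,.01).ravel()
    f=lambda y:onz("top",(x0+vx*(y-y0)/vy,y),.09)
    a,b=f(P[:,1].max()),f(P[:,1].min());print("tube",th,P[:,1].min(),P[:,1].max(),a,b,ang(a,b),np.linalg.norm(b-a),cv2.minAreaRect(c))
for th in(140,160,180):
    c=mask(s,(340,235,45,25),[0,0,th],[180,60,255]);P=c[:,0];mid=[]
    for q0 in np.arange(352,372,.5):
        q=P[abs(P[:,0]-q0)<.3][:,1];mid.append((q0,(q.min()+q.max())/2))
    print("side",th,P[:,0].min(),P[:,0].max(),mid[0],mid[-1],mid[len(mid)//2], cen(c))
    for m in(mid[0],mid[-1]):print("  ",onz("side",m,.09))
cc=mask(t,(395,165,34,18),[0,0,190],[180,60,255]);ec=ends(cc);w=[onz("top",p,.127) for p in ec];print("card",ec,cv2.minAreaRect(cc)[1],w,ang(*w),(w[0]+w[1])/2,np.linalg.norm(w[0]-w[1]))
def redness(im,b):
    x,y,w,h=b;q=im[y:y+h,x:x+w].astype(float);r=np.clip(q[...,2]-(q[...,0]+q[...,1])/2-15,0,None);yy,xx=np.mgrid[y:y+h,x:x+w];return np.array([(xx*r).sum(),(yy*r).sum()])/r.sum(),r.sum()
a=redness(s,(392,290,18,22));b=redness(t,(402,172,14,10));print("ring",a,b,tri(a[0],b[0]))
for n,p in(("top",b[0]),("side",a[0])): print(onz(n,p,.095))
cu=mask(t,(153,220,28,26),[0,0,150],[180,90,255]);print("cup",onz("top",cen(cu),.044))
E
python3 m.py
```

```text
tube 170 151.125 180.625 [ 0.6197 -0.2367  0.09  ] [ 0.7223 -0.2758  0.09  ] -20.88270526041405 0.10978301074475938 ((345.93243408203125, 165.66494750976562), (12.537126541137695, 30.952213287353516), 22.285587310791016)
tube 185 151.125 180.375 [ 0.6206 -0.2366  0.09  ] [ 0.7223 -0.2757  0.09  ] -21.040219986393062 0.10897137572354045 ((345.8715515136719, 165.63409423828125), (10.893705368041992, 30.568513870239258), 20.973493576049805)
tube 200 151.375 180.125 [ 0.6214 -0.2363  0.09  ] [ 0.7214 -0.2757  0.09  ] -21.498203601454065 0.10744051595894259 ((346.2513122558594, 165.72669982910156), (9.361299514770508, 30.178937911987305), 21.64443588256836)
side 140 339.625 380.875 (np.float64(352.0), np.float32(244.75)) (np.float64(371.5), np.float32(247.375)) (np.float64(362.0), np.float32(246.875)) [361.5315 247.0405]
   [ 0.6476 -0.2357  0.09  ]
   [ 0.6929 -0.2725  0.09  ]
side 160 339.625 380.625 (np.float64(352.0), np.float32(244.625)) (np.float64(371.5), np.float32(247.0)) (np.float64(362.0), np.float32(246.5)) [361.755  246.7274]
   [ 0.6479 -0.2353  0.09  ]
   [ 0.6939 -0.2712  0.09  ]
side 180 339.625 379.875 (np.float64(352.0), np.float32(245.0)) (np.float64(371.5), np.float32(245.0)) (np.float64(362.0), np.float32(245.875)) [361.7475 245.7556]
   [ 0.647  -0.2366  0.09  ]
   [ 0.6992 -0.2644  0.09  ]
card (array([398.9226, 169.7391], dtype=float32), array([423.8395, 178.4762], dtype=float32)) (26.404296875, 1.9118449687957764) [array([ 0.6512, -0.4262,  0.127 ]), array([ 0.6215, -0.5088,  0.127 ])] -109.7707708817287 [ 0.6363 -0.4675  0.127 ] 0.08775138512223761
ring (array([401.6882, 301.6414]), np.float64(224.5)) (array([408.303 , 175.8374]), np.float64(203.0)) (array([ 0.6364, -0.4682,  0.0909]), [np.float64(0.8298719392111947), np.float64(0.829871939211154)])
[ 0.6352 -0.4664  0.095 ]
[ 0.6344 -0.4704  0.095 ]
cup [0.4447 0.3739 0.044 ]
```

```bash
cat > p.py <<'E'
import numpy as np
from scipy.spatial.transform import Rotation as Ro
from station import sense
def target(yaw):
    a=np.radians(yaw);x=np.array([np.cos(a),np.sin(a),0]);z=np.array([0,0,-1.]);return Ro.from_matrix(np.c_[x,np.cross(z,x),z])
def plan(pos,yaw,n,jaw):
    s=sense();p=s["tcp_pos"].copy();R=Ro.from_quat(s["tool_rot"]);T=target(yaw)
    print("t",round(s["t"],2),"tcp",p.round(4),"R err deg",np.degrees((T.inv()*R).as_rotvec()).round(2),"q",s["q"].round(2),"gap",round(s["finger_gap"],3),"F",s["force"].round(1),"M",s["ft_torque"].round(2),"grip",round(s["gripper_force"],1))
    for k in range(n,0,-1):
        d=R.inv().apply((np.array(pos)-p)/k).round(4);w=((R.inv()*T).as_rotvec()/k).round(3)
        print([*map(float,d),*map(float,w),jaw],end=",\n" if k>1 else "\n");p=p+R.apply(d);R=R*Ro.from_rotvec(w)
    print("end",p.round(4))
E
python3 -c "
from p import *
plan([.4395,.2189,.21],79.3,8,-1)"
```

```text
t 0.1 tcp [0.1836 0.5967 0.2304] R err deg [ 1.100e-01 -7.000e-02 -8.358e+01] q [ 1.09  0.53  1.43  0.    1.18 -0.18] gap 0.999 F [ 0.4 -0.  -0.4] M [-0.    0.   -0.04] grip 0.0
[-0.0445, -0.0357, 0.0026, -0.0, 0.0, 0.182, -1],
[-0.0502, -0.0271, 0.0026, -0.0, 0.0, 0.182, -1],
[-0.0543, -0.0175, 0.0026, -0.0, 0.0, 0.182, -1],
[-0.0565, -0.0074, 0.0026, -0.0, 0.0, 0.183, -1],
[-0.057, 0.003, 0.0026, -0.0, 0.0, 0.182, -1],
[-0.0555, 0.0132, 0.0026, -0.0, 0.001, 0.183, -1],
[-0.0521, 0.0231, 0.0026, -0.001, 0.0, 0.182, -1],
[-0.0471, 0.0321, 0.0026, -0.0, 0.001, 0.183, -1]
end [0.4395 0.2189 0.21  ]
```

>>> apply_moves(
  plan=[
    [-0.0445, -0.0357, 0.0026, 0, 0, 0.182, -1],
    [-0.0502, -0.0271, 0.0026, 0, 0, 0.182, -1],
    [-0.0543, -0.0175, 0.0026, 0, 0, 0.182, -1],
    [-0.0565, -0.0074, 0.0026, 0, 0, 0.183, -1],
    [-0.057, 0.003, 0.0026, 0, 0, 0.182, -1],
    [-0.0555, 0.0132, 0.0026, 0, 0, 0.183, -1],
    [-0.0521, 0.0231, 0.0026, 0, 0, 0.182, -1],
    [-0.0471, 0.0321, 0.0026, 0, 0, 0.183, -1],
  ],
)

```text
t: 1.1
tcp_pos: [0.4405, 0.2179, 0.2103]
tool_rot: [0.772, 0.636, -0.0, -0.0]
force: [0.3, 0.3, 0.2]
finger_gap: 1.004
gripper_force: 0.0
```

```bash
python3 -c "
from p import *
plan([.4395,.2189,.071],79.3,6,-1)"
```

```text
t 1.1 tcp [0.4405 0.2179 0.2103] R err deg [0.01 0.   0.36] q [0.23 0.38 1.78 0.   0.98 0.42] gap 1.004 F [0.3 0.3 0.2] M [ 0.02 -0.04 -0.06] grip 0.0
[0.0001, -0.0002, 0.0232, -0.0, -0.0, -0.001, -1],
[0.0001, -0.0002, 0.0232, -0.0, -0.0, -0.001, -1],
[0.0002, -0.0002, 0.0232, -0.0, -0.0, -0.001, -1],
[0.0001, -0.0002, 0.0232, -0.0, -0.0, -0.001, -1],
[0.0002, -0.0002, 0.0232, -0.0, -0.0, -0.001, -1],
[0.0001, -0.0001, 0.0233, -0.0, -0.0, -0.001, -1]
end [0.4395 0.2189 0.071 ]
```

>>> apply_moves(
  plan=[
    [0, 0, 0.0232, 0, 0, 0, -1],
    [0, 0, 0.0232, 0, 0, 0, -1],
    [0, 0, 0.0232, 0, 0, 0, -1],
    [0, 0, 0.0232, 0, 0, 0, -1],
    [0, 0, 0.0232, 0, 0, 0, -1],
    [0, 0, 0.0233, 0, 0, 0, -1],
    [0, 0, 0, 0, 0, 0, -1],
  ],
)

```text
t: 1.98
tcp_pos: [0.4384, 0.2191, 0.0697]
tool_rot: [0.77, 0.638, -0.002, -0.001]
force: [-0.4, -1.0, 0.1]
finger_gap: 1.0
gripper_force: 0.0
```

```bash
python3 -c "
from p import *
plan([.4395,.2189,.071],79.3,1,-1)"
```

```text
t 1.98 tcp [0.4384 0.2191 0.0697] R err deg [ 0.23 -0.1   0.02] q [ 0.24  0.62  1.9  -0.    0.63  0.42] gap 1.0 F [-0.4 -1.   0.1] M [ 0.03 -0.01 -0.02] grip 0.0
[-0.0, 0.0011, -0.0013, -0.004, 0.002, -0.0, -1]
end [0.4395 0.2189 0.071 ]
```

>>> apply_moves(
  plan=[
    [0, 0.001, 0, 0, 0, 0, 0.2],
    [0, 0, 0, 0, 0, 0, 0.6],
    [0, 0, 0, 0, 0, 0, 1],
    [0, 0, 0, 0, 0, 0, 1],
    [0, 0, 0, 0, 0, 0, 1],
    [0, 0, 0, 0, 0, 0, 1],
    [0, 0, 0, 0, 0, 0, 1],
    [0, 0, 0, 0, 0, 0, 1],
  ],
  force=60,
)

```text
t: 2.98
tcp_pos: [0.4411, 0.2195, 0.072]
tool_rot: [0.77, 0.638, 0.001, 0.0]
force: [-2.0, 1.2, 6.0]
finger_gap: 0.251
gripper_force: 59.4
```

>>> apply_moves(
  plan=[
    [0, 0, -0.01, 0, 0, 0, 1],
    [0, 0, -0.015, 0, 0, 0, 1],
    [0, 0, -0.025, 0, 0, 0, 1],
    [0, 0, -0.025, 0, 0, 0, 1],
    [0, 0, -0.025, 0, 0, 0, 1],
    [0, 0, 0, 0, 0, 0, 1],
    [0, 0, 0, 0, 0, 0, 1],
  ],
)

```text
t: 3.85
tcp_pos: [0.4402, 0.2192, 0.171]
tool_rot: [0.77, 0.638, -0.0, -0.0]
force: [-0.9, -0.3, -1.3]
finger_gap: 0.251
gripper_force: 58.8
```

```bash
python3 -c "
from p import *
import cv2
from station import snapshot
for n in('side','top'):cv2.imwrite(f'pics/{n}1.png',snapshot(n)[:,:,::-1])
print('hover'); plan([.4656-.02,-.1772+.0077,.171],159,8,1)"
```

```text
hover
t 3.95 tcp [0.4399 0.2191 0.1703] R err deg [1.400e-01 4.000e-02 7.972e+01] q [0.23 0.44 1.82 0.   0.88 0.42] gap 0.249 F [ 0.4 -0.4 -0.8] M [ 0.01 -0.01 -0.02] grip 58.8
[-0.0476, 0.0097, -0.0001, -0.0, -0.0, -0.174, 1],
[-0.0486, 0.0014, -0.0001, -0.0, -0.0, -0.174, 1],
[-0.0481, -0.0071, -0.0001, -0.0, -0.0, -0.174, 1],
[-0.0461, -0.0153, -0.0, -0.0, -0.0, -0.174, 1],
[-0.0428, -0.023, -0.0001, -0.0, -0.0, -0.174, 1],
[-0.0381, -0.0301, -0.0, -0.001, -0.001, -0.174, 1],
[-0.0323, -0.0362, -0.0001, -0.0, -0.0, -0.174, 1],
[-0.0256, -0.0413, -0.0, -0.001, -0.001, -0.173, 1]
end [ 0.4456 -0.1695  0.171 ]
```

>>> apply_moves(
  plan=[
    [-0.0476, 0.0097, 0, 0, 0, -0.174, 1],
    [-0.0486, 0.0014, 0, 0, 0, -0.174, 1],
    [-0.0481, -0.0071, 0, 0, 0, -0.174, 1],
    [-0.0461, -0.0153, 0, 0, 0, -0.174, 1],
    [-0.0428, -0.023, 0, 0, 0, -0.174, 1],
    [-0.0381, -0.0301, 0, 0, 0, -0.174, 1],
    [-0.0323, -0.0362, 0, 0, 0, -0.174, 1],
    [-0.0256, -0.0413, 0, 0, 0, -0.173, 1],
  ],
)

```text
t: 4.95
tcp_pos: [0.441, -0.1634, 0.1702]
tool_rot: [0.192, 0.981, 0.001, -0.001]
force: [1.4, -0.1, -0.7]
finger_gap: 0.246
gripper_force: 58.8
```

```bash
python3 -c "
from p import *
plan([.4656-.02,-.1772+.0077,.071],159,6,1)"
```

```text
t 4.95 tcp [ 0.441  -0.1634  0.1702] R err deg [-0.03  0.13  1.17] q [-0.59  0.42  1.87  0.    0.85 -1.78] gap 0.246 F [ 1.4 -0.1 -0.7] M [-0.    0.01  0.03] grip 58.8
[-0.0011, -0.0007, 0.0165, 0.0, -0.0, -0.003, 1],
[-0.0011, -0.0006, 0.0165, 0.0, -0.0, -0.003, 1],
[-0.0011, -0.0007, 0.0165, 0.0, -0.001, -0.004, 1],
[-0.0011, -0.0007, 0.0166, 0.0, -0.0, -0.003, 1],
[-0.0012, -0.0006, 0.0165, 0.0, -0.001, -0.004, 1],
[-0.0011, -0.0007, 0.0166, 0.001, -0.0, -0.003, 1]
end [ 0.4456 -0.1695  0.071 ]
```

>>> apply_moves(
  plan=[
    [0, 0, 0.0165, 0, 0, 0, 1],
    [0, 0, 0.0165, 0, 0, 0, 1],
    [0, 0, 0.0165, 0, 0, 0, 1],
    [0, 0, 0.0165, 0, 0, 0, 1],
    [0, 0, 0.0165, 0, 0, 0, 1],
    [0, 0, 0.0165, 0, 0, 0, 1],
    [0, 0, 0, 0, 0, 0, 1],
    [0, 0, 0, 0, 0, 0, 1],
  ],
)

```text
t: 5.95
tcp_pos: [0.4417, -0.1621, 0.072]
tool_rot: [0.195, 0.981, 0.0, -0.0]
force: [0.1, -0.1, -2.3]
finger_gap: 0.247
gripper_force: 58.9
```

```bash
python3 - <<'E'
from p import *
from h import *
from station import snapshot
plan([.4456,-.1695,.0715],159,1,1)
I={}
for n in('side','top'):I[n]=snapshot(n)[:,:,::-1].copy();cv2.imwrite(f'pics/{n}2.png',I[n])
S=[sense()["tcp_pos"]]
print(S)
f=lambda im,x,y,w,h,k:cv2.resize(im[y:y+h,x:x+w],None,fx=k,fy=k,interpolation=cv2.INTER_CUBIC)
pt=proj("top",np.array([.57,-.215,.09])).astype(int);ps=proj("side",np.array([.57,-.215,.09])).astype(int);print(pt,ps)
cv2.imwrite("pics/z2.png",np.hstack([f(I["top"],pt[0]-32,pt[1]-37,66,84,6),f(I["side"],ps[0]-32,ps[1]-42,66,84,6)]))
E
```

```text
t 5.95 tcp [ 0.4417 -0.1621  0.072 ] R err deg [-0.01  0.04  1.48] q [-0.59  0.61  1.95 -0.    0.59 -1.77] gap 0.247 F [ 0.1 -0.1 -2.3] M [-0.02  0.03  0.01] grip 58.9
[-0.0064, -0.0053, 0.0005, 0.0, -0.001, -0.026, 1]
end [ 0.4456 -0.1695  0.0715]
[array([ 0.44202978, -0.16234354,  0.07259437])]
[334 195] [326 249]
```

View pics/z2.png

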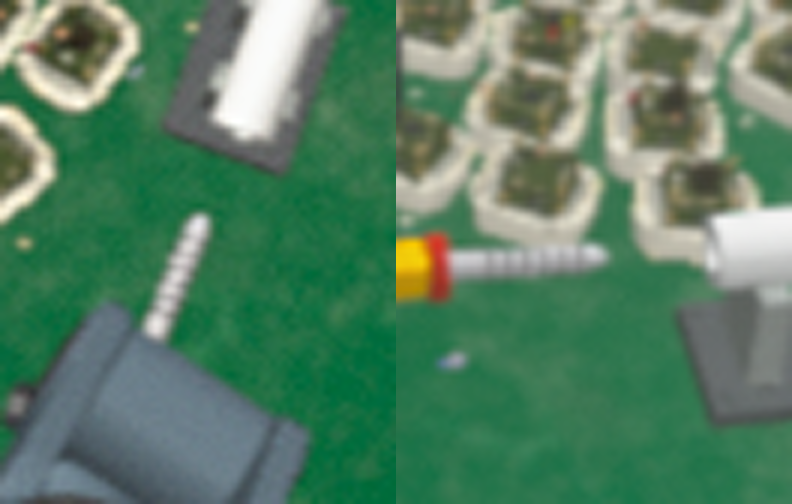

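The shank, pointing at the tube, shows clearly in both views: top crop tip (200,218) against mouth (243,130), side crop tip (605,255) against mouth (712,249). Next I measure the alignment numerically.

```bash
cat > a.py <<'E'
from h import *
import sys
np.set_printoptions(precision=4,suppress=True)
def midline(c,ax,lo,hi):
    P=c[:,0];m=[]
    for r in np.arange(lo,hi,.25):
        q=P[abs(P[:,ax]-r)<.2][:,1-ax]
        if len(q)>1:m.append((r,(q.min()+q.max())/2))
    m=np.array(m);k=np.polyfit(m[:,0],m[:,1],1);return lambda r:(np.array([r,np.polyval(k,r)]) if ax==0 else np.array([np.polyval(k,r),r]))
def ang(a,b):d=b-a;return np.degrees(np.arctan2(d[1],d[0]))
t=cv2.imread(sys.argv[1]);s=cv2.imread(sys.argv[2])
T0=np.array([.6243,-.2381]);d=np.array([np.cos(np.radians(-21)),np.sin(np.radians(-21))]);nn=np.array([-d[1],d[0]])
for lo,sat in((110,75),(130,60)):
    c=mask(t,(320,185,22,32),[0,0,lo],[180,sat,255]);P=c[:,0];y0,y1=P[:,1].min(),P[:,1].max()
    f=midline(c,1,y0+2.5,y1-3.5);a,b=onz("top",f(y1-3),.09),onz("top",f(y0),.09)
    print("shank top rows",y0,y1,"tip",b,"yaw",ang(a,b),"lat,along:",(b[:2]-T0)@nn,(b[:2]-T0)@d)
for th in(170,200):
    c=mask(t,(325,145,40,45),[0,0,th],[180,60,255]);f=midline(c,1,155,176);a,b=onz("top",f(178),.09),onz("top",f(153),.09);print("tube",a,ang(a,b),"lat",(a[:2]-T0)@nn,(b[:2]-T0)@nn)
# base edges
g=t[140:190,320:372];k=6;z=cv2.resize(g,None,fx=k,fy=k,interpolation=cv2.INTER_CUBIC);m=cv2.inRange(cv2.cvtColor(z,cv2.COLOR_BGR2HSV),(0,0,40),(180,90,255))
c=max(cv2.findContours(m,0,1)[0],key=cv2.contourArea);r=cv2.minAreaRect(c);b=cv2.boxPoints(r)/k+[320,140];w=np.array([onz("top",p,.012) for p in b]);print("base",r[1],[ang(w[i],w[(i+1)%4]) for i in range(4)],w.mean(0),"lat",(w.mean(0)[:2]-T0)@nn)
# side: height
for th in(120,140):
    c=mask(s,(300,238,32,16),[0,0,th],[180,60,255]);P=c[:,0];x0,x1=P[:,0].min(),P[:,0].max();f=midline(c,0,x0+2,x1-3);print("shank side",x0,x1,f(x0),f(x1))
    xm=np.array([346.,360]);print("  extrap at tube cols",f(xm[0]),f(xm[1]))
E
python3 a.py pics/top2.png pics/side2.png; python3 -c "
from p import *
s=sense();R=Ro.from_quat(s['tool_rot']).as_matrix();print('tip pred',s['tcp_pos']-.14*R[:,0]-.019*R[:,2])"
```

```text
shank top rows 193.125 216.375 tip [ 0.5765 -0.2222  0.09  ] yaw -31.88307486562115 lat,along: -0.0022734128334557964 -0.050281638447902496
shank top rows 193.125 214.375 tip [ 0.5766 -0.2171  0.09  ] yaw -23.273136256592327 lat,along: 0.0025114780991606534 -0.052110713901748276
tube [ 0.6288 -0.2402  0.09  ] -20.56624475574299 lat -0.00032882041628142617 0.00037412730962458956
tube [ 0.6288 -0.239   0.09  ] -21.572137696029863 lat 0.0008019913666974582 -0.0001314710017246752
base (150.23675537109375, 210.01919555664062) [np.float64(-21.18473408104137), np.float64(-111.37052464495187), np.float64(158.59600199570892), np.float64(68.79525664387276)] [ 0.6803 -0.2593  0.012 ] lat 0.00024255621741400355
shank side 299.625 328.875 [299.625  244.4547] [328.875 247.169]
  extrap at tube cols [346.     248.7582] [360.     250.0573]
shank side 299.625 328.875 [299.625 244.061] [328.875 246.879]
  extrap at tube cols [346.     248.5288] [360.     249.8776]
tip pred [ 0.57138006 -0.21586385  0.09170152]
```

```bash
cat >> p.py <<'E'
D=np.array([np.cos(np.radians(-21.2)),np.sin(np.radians(-21.2))]);N=np.array([-D[1],D[0]]);M0=np.array([.6243,-.2381])
def tube(x,lat,z,n):
    "TCP so that rod_center is x behind (neg) the mouth"
    q=M0+x*D+lat*N;plan([*q,z],158.8,n,1)
    s=sense();e=s["tcp_pos"][:2]-M0;print("along,lat",(e@D).round(4),(e@N).round(4))
E
python3 -c "
from p import *
tube(-.165,-.0005,.0718,3)"
```

```text
t 6.05 tcp [ 0.442  -0.1623  0.0726] R err deg [ 0.01 -0.04  1.28] q [-0.59  0.6   1.95 -0.    0.59 -1.77] gap 0.25 F [ 0.5 -0.4 -1.1] M [-0.    0.01 -0.02] grip 58.9
[-0.0108, -0.0015, 0.0003, -0.0, 0.0, -0.007, 1],
[-0.0108, -0.0016, 0.0003, -0.0, 0.0, -0.008, 1],
[-0.0108, -0.0016, 0.0002, -0.0, 0.001, -0.007, 1]
end [ 0.4703 -0.1789  0.0718]
along,lat -0.1973 0.0047
```

>>> apply_moves(
  plan=[
    [-0.0108, -0.0015, 0.0003, 0, 0, -0.007, 1],
    [-0.0108, -0.0016, 0.0003, 0, 0, -0.008, 1],
    [-0.0108, -0.0016, 0.0002, 0, 0, -0.007, 1],
    [0, 0, 0, 0, 0, 0, 1],
    [0, 0, 0, 0, 0, 0, 1],
  ],
)

```text
t: 6.68
tcp_pos: [0.4696, -0.1784, 0.0712]
tool_rot: [0.184, 0.983, 0.0, -0.001]
force: [0.0, -0.1, -1.8]
finger_gap: 0.247
gripper_force: 58.9
```

```bash
python3 - <<'E'
from p import *
from h import *
from station import snapshot
P=[]
I={n:snapshot(n)[:,:,::-1].copy() for n in('side','top')}
tube(-.165,-.0005,.0718,1)
for n in I:cv2.imwrite(f'pics/{n}3.png',I[n])
f=lambda im,x,y,w,h,k:cv2.resize(im[y:y+h,x:x+w],None,fx=k,fy=k,interpolation=cv2.INTER_CUBIC)
cv2.imwrite("pics/z3.png",np.hstack([f(I["top"],322,160,33,42,12),f(I["side"],315,232,33,42,12)]))
E
```

```text
t 6.78 tcp [ 0.4694 -0.1783  0.0713] R err deg [-0.01  0.07  0.01] q [-0.59  0.63  1.87 -0.    0.65 -1.79] gap 0.247 F [ 0.7  0.9 -1.6] M [0.06 0.02 0.05] grip 58.9
[-0.0011, -0.0003, -0.0005, 0.0, -0.001, -0.0, 1]
end [ 0.4703 -0.1789  0.0718]
along,lat -0.1661 -0.0002
```

View pics/z3.png

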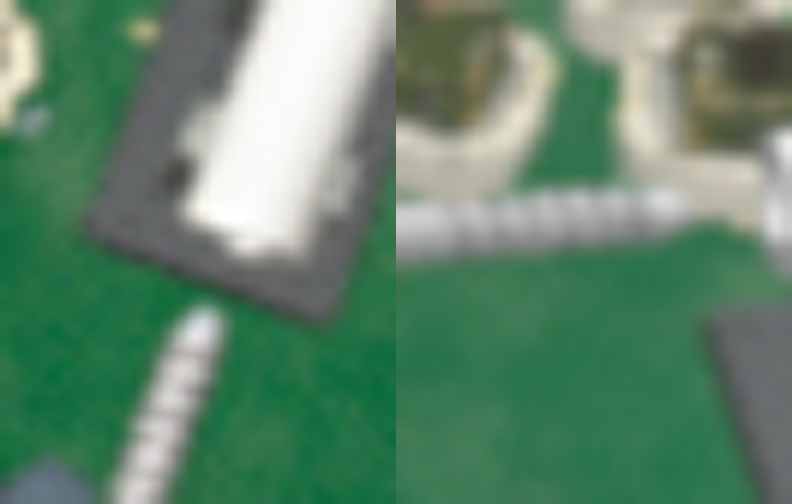

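The top crop shows the shank tip at (203,315) just short of the mouth at (245,235). The side crop shows the tip at (690,200), level with the mouth. I'll measure the lateral offset row by row.

```bash
cat > b.py <<'E'
from h import *
import sys
from p import D,N,M0
def edges(v,th,sgn):
    i=np.where((v*sgn)>th*sgn)[0];i0,i1=i.min(),i.max()
    f=lambda a,b:a+(th-v[a])/(v[b]-v[a])*(b-a)
    return f(i0-1,i0),f(i1,i1+1)
def fit(ch,rows,x0,x1,th,sgn,n):
    m=[]
    for r in rows:
        a,b=edges(ch[r,x0(r):x1(r)].astype(float),th,sgn);m.append((x0(r)+(a+b)/2,r,b-a))
    m=np.array(m);k=np.polyfit(m[:,1],m[:,0],1);res=m[:,0]-np.polyval(k,m[:,1])
    A,B=[onz("top",(np.polyval(k,r),r),.09)[:2] for r in(rows[-1],rows[0])]
    d=B-A;print(n,"lat mm",((A-M0)@N*1e3).round(2),((B-M0)@N*1e3).round(2),"along",((A-M0)@D).round(3),((B-M0)@D).round(3),"yaw",np.degrees(np.arctan2(d[1],d[0])).round(2),"w",m[:,2].mean().round(2),"res",res.std().round(2))
if __name__=="__main__":
    im=cv2.imread(sys.argv[1]);h=cv2.cvtColor(im,cv2.COLOR_BGR2HSV)
    c=lambda r:int(round(345.9-(r-165.7)*.37))
    for th in(60,80,100):fit(h[...,1],range(188,198),lambda r:c(r)-6,lambda r:c(r)+5,th,-1,f"shank{th}")
    for f in("pics/top0.png",sys.argv[1]):
        v=cv2.imread(f).max(2)
        for th in(150,170,190):fit(v,range(155,176),lambda r:c(r)-10,lambda r:c(r)+11,th,1,f"tube{th}")
E
python3 b.py pics/top3.png
```

```text
shank60 lat mm 0.68 0.78 along -0.066 -0.033 yaw -21.03 w 4.97 res 0.08
shank80 lat mm 0.7 0.83 along -0.066 -0.033 yaw -20.98 w 5.42 res 0.07
shank100 lat mm 0.72 0.87 along -0.066 -0.033 yaw -20.93 w 5.84 res 0.07
tube150 lat mm -0.62 0.4 along 0.016 0.09 yaw -20.41 w 12.62 res 0.67
tube170 lat mm 0.16 0.72 along 0.016 0.09 yaw -20.77 w 11.36 res 0.41
tube190 lat mm 0.6 0.31 along 0.016 0.09 yaw -21.42 w 10.15 res 0.2
tube150 lat mm -0.74 0.46 along 0.016 0.09 yaw -20.27 w 12.83 res 0.68
tube170 lat mm -0.01 0.56 along 0.016 0.09 yaw -20.76 w 11.67 res 0.48
tube190 lat mm 0.59 0.35 along 0.016 0.09 yaw -21.39 w 10.46 res 0.25
```

>>> apply_moves(
  plan=[
    [-0.008, -0.0004, 0, 0, 0, 0, 1],
    [-0.008, 0, 0, 0, 0, 0, 1],
    [-0.008, 0, 0, 0, 0, 0, 1],
    [-0.006, 0, 0, 0, 0, 0, 1],
    [-0.005, 0, 0, 0, 0, 0, 1],
    [0, 0, 0, 0, 0, 0, 1],
  ],
)

```text
t: 7.52
tcp_pos: [0.5029, -0.192, 0.0714]
tool_rot: [0.184, 0.983, -0.0, 0.0]
force: [0.5, 0.4, -2.1]
finger_gap: 0.251
gripper_force: 58.9
```

```bash
python3 -c "
from p import *
tube(-.131,-.0005,.0718,1)"
```

```text
t 7.53 tcp [ 0.5029 -0.192   0.0714] R err deg [ 0.01 -0.02  0.02] q [-0.57  0.66  1.78 -0.    0.71 -1.77] gap 0.251 F [ 0.5  0.4 -2.1] M [ 0.02  0.   -0.03] grip 58.9
[0.0011, 0.0004, -0.0004, -0.0, 0.0, -0.0, 1]
end [ 0.502  -0.1912  0.0718]
along,lat -0.1299 -0.0009
```

>>> apply_moves(
  plan=[
    [-0.004, 0, 0, 0, 0, 0, 1],
    [-0.004, 0, 0, 0, 0, 0, 1],
    [-0.004, 0, 0, 0, 0, 0, 1],
    [-0.004, 0, 0, 0, 0, 0, 1],
    [-0.004, 0, 0, 0, 0, 0, 1],
    [0, 0, 0, 0, 0, 0, 1],
  ],
)

```text
t: 8.28
tcp_pos: [0.5216, -0.1992, 0.0714]
tool_rot: [0.184, 0.983, -0.0, 0.0]
force: [-0.5, 0.7, -1.0]
finger_gap: 0.251
gripper_force: 58.9
```

```bash
python3 -c "
from p import *
tube(-.11,-.0009,.0718,1)"
```

```text
t 8.28 tcp [ 0.5216 -0.1992  0.0714] R err deg [ 0.01 -0.03  0.02] q [-0.57  0.67  1.73 -0.    0.74 -1.77] gap 0.251 F [-0.5  0.7 -1. ] M [ 0.    0.07 -0.01] grip 58.9
[0.0002, 0.0, -0.0004, -0.0, 0.001, -0.0, 1]
end [ 0.5214 -0.1992  0.0718]
along,lat -0.1098 -0.0009
```

>>> apply_moves(
  plan=[
    [-0.006, 0, 0, 0, 0, 0, 1],
    [-0.006, 0, 0, 0, 0, 0, 1],
    [-0.006, 0, 0, 0, 0, 0, 1],
    [-0.006, 0, 0, 0, 0, 0, 1],
    [-0.006, 0, 0, 0, 0, 0, 1],
    [-0.006, 0, 0, 0, 0, 0, 1],
    [0, 0, 0, 0, 0, 0, 1],
  ],
)

```text
t: 9.15
tcp_pos: [0.5553, -0.2123, 0.0715]
tool_rot: [0.184, 0.983, -0.0, 0.0]
force: [-0.5, -0.8, -2.1]
finger_gap: 0.252
gripper_force: 58.9
```

```bash
python3 -c "
from p import *
tube(-.06,-.0009,.0718,1)"
```

```text
t 9.15 tcp [ 0.5553 -0.2123  0.0715] R err deg [ 0.01 -0.04  0.02] q [-0.55  0.7   1.63  0.    0.8  -1.75] gap 0.252 F [-0.5 -0.8 -2.1] M [-0.   -0.04  0.02] grip 58.9
[-0.0137, 0.0, -0.0003, -0.0, 0.001, -0.0, 1]
end [ 0.5681 -0.2173  0.0718]
along,lat -0.0737 -0.0009
```

>>> apply_moves(
  plan=[
    [-0.002, 0, 0, 0, 0, 0, 1],
    [-0.002, 0, 0, 0, 0, 0, 1],
    [-0.002, 0, 0, 0, 0, 0, 1],
    [-0.001, 0, 0, 0, 0, 0, 1],
    [-0.001, 0, 0, 0, 0, 0, 1],
    [0, 0, 0, 0, 0, 0, 1],
  ],
)

```text
t: 9.9
tcp_pos: [0.5622, -0.215, 0.0714]
tool_rot: [0.184, 0.983, -0.0, 0.0]
force: [0.3, -0.3, -2.2]
finger_gap: 0.248
gripper_force: 58.9
```

>>> apply_moves(
  plan=[
    [-0.001, 0, 0, 0, 0, 0, 1],
    [-0.001, 0, 0, 0, 0, 0, 1],
    [0, 0, 0, 0, 0, 0, 1],
  ],
)

```text
t: 10.28
tcp_pos: [0.5634, -0.2154, 0.0713]
tool_rot: [0.184, 0.983, 0.0, -0.001]
force: [-2.3, 0.7, -0.4]
finger_gap: 0.244
gripper_force: 59.2
```

>>> apply_moves(
  plan=[
    [-0.001, 0, 0, 0, 0, 0, 1],
    [-0.001, 0, 0, 0, 0, 0, 1],
    [0, 0, 0, 0, 0, 0, 1],
  ],
)

```text
t: 10.65
tcp_pos: [0.5633, -0.2153, 0.0712]
tool_rot: [0.184, 0.983, 0.001, -0.003]
force: [-7.8, 2.0, 3.0]
finger_gap: 0.247
gripper_force: 59.6
```

>>> apply_moves(
  plan=[
    [-0.001, 0, 0, 0, 0, 0, 1],
    [-0.001, 0, 0, 0, 0, 0, 1],
    [0, 0, 0, 0, 0, 0, 1],
    [0, 0, 0, 0, 0, 0, 1],
  ],
)

```text
t: 11.15
tcp_pos: [0.5633, -0.2153, 0.0712]
tool_rot: [0.184, 0.983, 0.001, -0.005]
force: [-10.2, 1.4, 5.9]
finger_gap: 0.247
gripper_force: 60.0
```

```bash
python3 - <<'E'
from p import *
from h import *
from station import snapshot
I=snapshot('side')[:,:,::-1].copy()
tube(-.2,-.0009,.0718,8)
cv2.imwrite("pics/z4.png",cv2.resize(I[220:280,300:390],None,fx=8,fy=8,interpolation=cv2.INTER_CUBIC))
E
```

```text
t 11.2 tcp [ 0.5633 -0.2153  0.0711] R err deg [-0.02  0.59 -0.02] q [-0.55  0.72  1.6  -0.    0.83 -1.75] gap 0.246 F [-10.    1.7   5.2] M [ 0.26  1.26 -0.  ] grip 60.0
[0.0169, -0.0, 0.0001, 0.0, -0.001, 0.0, 1],
[0.0168, -0.0, 0.0001, 0.0, -0.001, 0.0, 1],
[0.0169, -0.0, 0.0001, 0.0, -0.001, 0.0, 1],
[0.0168, -0.0, 0.0, 0.0, -0.001, 0.0, 1],
[0.0169, -0.0, 0.0, 0.0, -0.002, 0.0, 1],
[0.0168, -0.0, -0.0, 0.0, -0.001, 0.0, 1],
[0.0169, -0.0, -0.0, 0.0, -0.002, 0.0, 1],
[0.0168, -0.0001, -0.0001, 0.0, -0.001, 0.0, 1]
end [ 0.4375 -0.1667  0.0718]
along,lat -0.0652 -0.0008
```

View pics/z4.png

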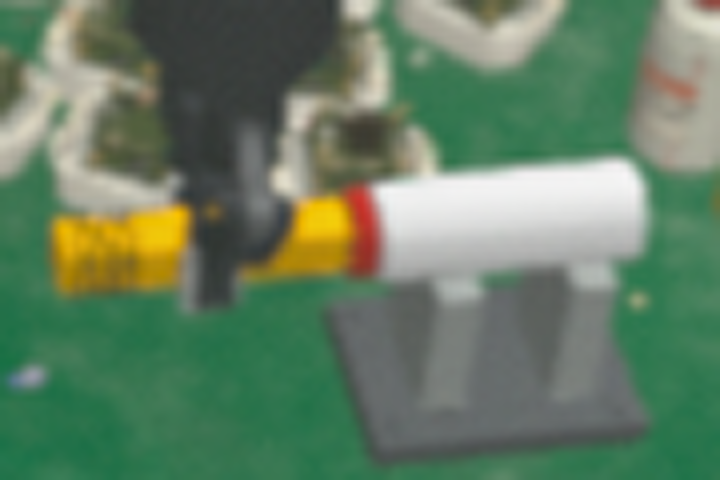

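The collar sits flush against the mouth at (375,235). Withdrawing.

>>> apply_moves(
  plan=[
    [0.008, 0, 0, 0, 0, 0, 1],
    [0.0165, 0, 0, 0, 0, 0, 1],
    [0.0165, 0, 0, 0, 0, 0, 1],
    [0.0165, 0, 0, 0, 0, 0, 1],
    [0.0165, 0, 0, 0, 0, 0, 1],
    [0.0165, 0, 0, 0, 0, 0, 1],
    [0.0165, 0, 0, 0, 0, 0, 1],
    [0.0165, 0, 0, 0, 0, 0, 1],
  ],
)

```text
t: 12.2
tcp_pos: [0.4535, -0.1729, 0.0717]
tool_rot: [0.184, 0.983, -0.001, 0.002]
force: [-0.1, 0.4, -2.3]
finger_gap: 0.249
gripper_force: 59.0
```

```bash
python3 -c "
from p import *
tube(-.2,-.0009,.0718,1)"
```

```text
t 12.2 tcp [ 0.4535 -0.1729  0.0717] R err deg [ 0.03 -0.2   0.04] q [-0.6   0.62  1.91  0.    0.61 -1.8 ] gap 0.249 F [-0.1  0.4 -2.3] M [0.01 0.05 0.04] grip 59.0
[0.0172, 0.0001, -0.0002, -0.0, 0.003, -0.001, 1]
end [ 0.4375 -0.1666  0.0718]
along,lat -0.1828 -0.001
```

>>> apply_moves(
  plan=[
    [0.005, 0, 0, 0, 0, 0, 1],
    [0, 0, -0.03, 0, 0, 0, 1],
    [0, 0, -0.03, 0, 0, 0, 1],
    [0, 0, 0, 0, 0, 0, 1],
  ],
)

```text
t: 12.7
tcp_pos: [0.4506, -0.1721, 0.1334]
tool_rot: [0.184, 0.983, -0.001, 0.004]
force: [-0.1, -0.3, -1.6]
finger_gap: 0.243
gripper_force: 59.1
```

```bash
python3 -c "
from p import *
plan([.4699,-.4076,.132],160.2,7,1)"
```

```text
t 12.7 tcp [ 0.4506 -0.1721  0.1334] R err deg [ 0.1  -0.44  1.42] q [-0.6   0.49  1.88  0.    0.76 -1.8 ] gap 0.243 F [-0.1 -0.3 -1.6] M [ 0.08  0.08 -0.02] grip 59.1
[-0.0147, -0.0304, 0.0004, -0.0, 0.001, -0.004, 1],
[-0.0146, -0.0304, 0.0003, -0.0, 0.001, -0.003, 1],
[-0.0146, -0.0305, 0.0003, -0.0, 0.001, -0.004, 1],
[-0.0144, -0.0305, 0.0003, -0.0, 0.001, -0.003, 1],
[-0.0143, -0.0305, 0.0003, -0.001, 0.001, -0.004, 1],
[-0.0142, -0.0306, 0.0003, -0.0, 0.001, -0.003, 1],
[-0.0142, -0.0307, 0.0003, -0.001, 0.002, -0.004, 1]
end [ 0.4699 -0.4076  0.132 ]
```

>>> apply_moves(
  plan=[
    [-0.0147, -0.0304, 0.0004, 0, 0.001, -0.004, 1],
    [-0.0146, -0.0304, 0.0003, 0, 0.001, -0.003, 1],
    [-0.0146, -0.0305, 0.0003, 0, 0.001, -0.004, 1],
    [-0.0144, -0.0305, 0.0003, 0, 0.001, -0.003, 1],
    [-0.0143, -0.0305, 0.0003, 0, 0.001, -0.004, 1],
    [-0.0142, -0.0306, 0.0003, 0, 0.001, -0.003, 1],
    [-0.0142, -0.0307, 0.0003, 0, 0.001, -0.004, 1],
    [0, 0, 0, 0, 0, 0, 1],
  ],
)

```text
t: 13.7
tcp_pos: [0.4677, -0.4092, 0.1275]
tool_rot: [0.173, 0.985, -0.0, -0.003]
force: [1.5, -0.3, -1.6]
finger_gap: 0.247
gripper_force: 59.0
```

```bash
python3 -c "
from p import *
plan([.4699,-.4076,.0765],160.2,4,1)"
```

```text
t 13.7 tcp [ 0.4677 -0.4092  0.1275] R err deg [0.07 0.3  0.14] q [-0.9   0.65  1.53 -0.    0.97 -2.12] gap 0.247 F [ 1.5 -0.3 -1.6] M [ 0.03  0.05 -0.02] grip 59.0
[-0.0004, 0.0006, 0.0127, -0.0, -0.001, -0.001, 1],
[-0.0004, 0.0006, 0.0128, -0.0, -0.001, -0.0, 1],
[-0.0004, 0.0006, 0.0128, -0.001, -0.002, -0.001, 1],
[-0.0005, 0.0005, 0.0127, -0.0, -0.001, -0.0, 1]
end [ 0.4699 -0.4076  0.0765]
```

>>> apply_moves(
  plan=[
    [-0.0004, 0.0006, 0.0127, 0, -0.001, 0, 1],
    [-0.0004, 0.0006, 0.0128, 0, -0.001, 0, 1],
    [-0.0004, 0.0006, 0.0128, 0, -0.002, 0, 1],
    [-0.0005, 0.0005, 0.0127, 0, -0.001, 0, 1],
    [0, 0, 0, 0, 0, 0, 1],
    [0, 0, 0, 0, 0, 0, 1],
  ],
)

```text
t: 14.45
tcp_pos: [0.4697, -0.4046, 0.078]
tool_rot: [0.172, 0.985, 0.0, -0.001]
force: [1.0, -1.0, -1.0]
finger_gap: 0.245
gripper_force: 59.1
```

```bash
python3 - <<'E'
from p import *
from h import *
from station import snapshot
I={n:snapshot(n)[:,:,::-1].copy() for n in('side','top')}
plan([.4699,-.4076,.0765],160.2,1,1)
cu=mask(I["top"],(153,220,28,26),[0,0,150],[180,90,255]);print("cup",onz("top",cen(cu),.044))
for n,p in(("top",[.6063,-.4568,.095]),("side",[.6063,-.4568,.095])):print(n,proj(n,np.array(p)))
f=lambda im,x,y,w,h,k:cv2.resize(im[y:y+h,x:x+w],None,fx=k,fy=k,interpolation=cv2.INTER_CUBIC)
cv2.imwrite("pics/z5.png",np.hstack([f(I["top"],370,160,66,80,6),f(I["side"],345,265,66,80,6)]))
E
```

```text
t 14.55 tcp [ 0.4698 -0.4048  0.0785] R err deg [ 0.04  0.05 -0.01] q [-0.89  0.72  1.56 -0.    0.86 -2.12] gap 0.247 F [ 0.1  0.5 -1.5] M [0.01 0.07 0.03] grip 59.1
[-0.0011, -0.0026, 0.002, -0.001, -0.001, 0.0, 1]
end [ 0.4699 -0.4076  0.0765]
cup [0.44473193 0.37394623 0.044     ]
top [405.67236026 184.21459444]
side [389.82099828 302.04358825]
```

View pics/z5.png

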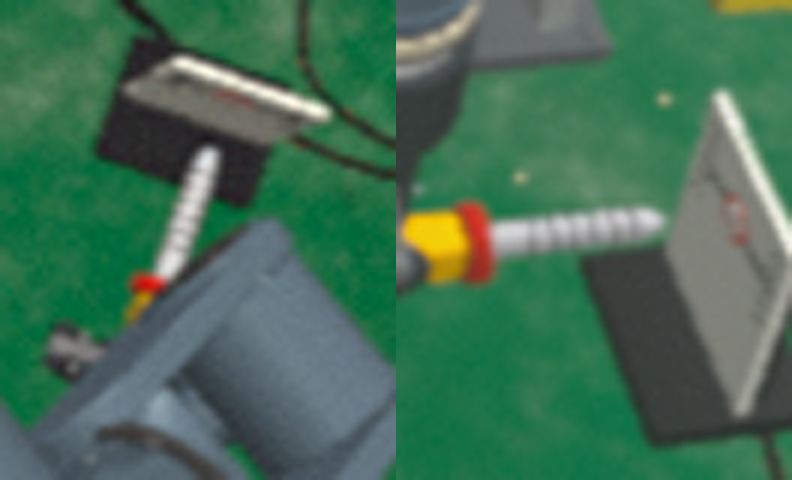

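The tip is at (405,185) in the top view and (389.7,301.7) in the side view. Both are within about 1 px of the projected reading point, and the cup hasn't moved. I'll let it settle, then hand in.

>>> apply_moves(
  plan=[
    [0, -0.001, 0.001, 0, 0, 0, 1],
    [0, 0, 0, 0, 0, 0, 1],
    [0, 0, 0, 0, 0, 0, 1],
    [0, 0, 0, 0, 0, 0, 1],
    [0, 0, 0, 0, 0, 0, 1],
  ],
)

```text
t: 15.18
tcp_pos: [0.4691, -0.4053, 0.0769]
tool_rot: [0.172, 0.985, 0.0, -0.001]
force: [-0.8, 0.0, -1.0]
finger_gap: 0.244
gripper_force: 59.1
```

```bash
python3 -c "
from station import *
print(abs(sense()['qd']).max(), sign_off())"
```

```text
the job is handed in; nothing more can be done
0.0016303297171036308 None
```

I handed the job in at about 15 s: the rod went into the tube until the collar stopped against its mouth, came fully out, and is now held level about 3 cm short of the red ring, with the cup unmoved; no verdict was returned.

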